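Tip an angle bracket onto its blank leg and push it home in the drilling corner

ROBOT

A 6-joint arm with a two-finger parallel gripper is mounted at the origin on the work surface. World frame = base frame: x ahead of the robot, y to its left, z up, the work surface at z = 0. Lengths are in mm, angles in rad, forces in N, time in s.
With the tool pointing down it reaches from about 250 to 775 mm from the base axis. Payload 4 kg.
Tool frame: the origin (TCP) lies on the centre line of the jaws, within the pads' length; the fingertips stand 22 mm ahead of it and the grasp point (between the pads) lies 3 mm ahead of it; z points along the fingers, y is the line along which they close (so a half turn about z gives the same grasp; the last joint's range is limited). The gripper opens to 94 mm and grips with 3 to 60 N. Pads are 16 mm wide; open, the fingers measure 119 mm over their backs; the gripper's body (75 mm by 177 mm) begins 78 mm behind the grasp point.
Start: joints at [-1.241, 0.087, 1.371, -0, 1.684, -0.103], TCP at [230.677, -499.306, 227.506] pointing down, gripper open.
Joint ranges: [-3.1, 3.1], [-0.76, 2.03], [0.27, 2.55], [-1.08, 4.22], [0.17, 2.65], [-2.57, 2.57]. Speed limits (rad/s): [2.79, 2.79, 3.14, 3.14, 3.14, 3.14].

INTERFACE

Orientations are given as a rotation vector (axis times angle).
In Python, from station import robot gives the robot as it stands.
- The arm moves only by the shell command python3 -m jog 'ROWS'. ROWS is JSON, a list of rows, each an object of numbers: "tx", "ty", "tz": the shift along the tool's x, y, z in units of 15 cm (1.0 is 15 cm); "rx", "ry", "rz": the turn, a rotation vector about the tool's x, y, z in units of 90 degrees (1.0 is 90 degrees); "gripper": the closure, from 0 (fully open) to 1 (shut). In form: [{"tx": .., "ty": .., "tz": .., "rx": .., "ry": .., "rz": .., "gripper": ..}, ...]. A call has 1 to 20 rows; each row shifts and turns the commanded pose from where the row before left it, along the tool's axes as they then stand; what a row does not reach is not made up. A row lasts 1/10 s, in which the tool goes at most 50 mm and 8.59 degrees, less where a joint would pass 70% of its speed; a pose out of reach is approached as far as the arm can. A call with a number of a shift or a turn outside -1 to 1 is refused whole. A call with a gripper value outside its range is refused whole. The fingers move at their own pace and stop on an object; the grip force is fixed at half the most. Time passes only in rows, so rows that do not move let the fingers close. It gives the time, the measured TCP pose, the force, the opening and the grip force at its end, in the units of the state.
- robot.observe(): the state, without advancing time (a new reading comes with each control period).
- robot.get_image(name): name is "scene" or "top"; returns (picture, depth): 480x640x3 uint8, blue, green, red; 480x640 float32, mm along the optical axis (not along the pixel's ray), 0 where there is no reading.
- robot.calibration(name): a dict with "mtx" (3x3 intrinsics, pixels), "cam_to_world" (4x4, takes a point from camera to world coordinates). Camera axes: x right, y down, z forward; pixel columns grow to the right and rows downward; lengths in mm; the calibration is good to about 2 mm. A picture is of the moment at which its call begins. calibration takes no time and is no camera call.
- robot.hand_in(): hands the job in; it is judged then, once.
Trained networks look in the newest picture that a camera, given by its name, has taken for a name from the list of things; names that differ only in an ending like _2 or _b are one class to them, and where a whole thing is asked for, a point or a joint stands for the part that bears it (a point fixed in the world has none). Each returns a list of dicts, best first, with "score" (0 to 1); they miss things now and then, are a little off and sometimes report something else, mostly with a low value. They report only what shows in the picture. A call takes as long as a camera call. They do not tell look-alikes from the thing itself.
- robot.spot_in(camera, query): "bbox" ([centre column, centre row, width, height] in pixels, round what is visible of it).
- robot.regions_of(camera, query): "mask" (480x640 bool, what is visible of it) and "bbox" ([centre column, centre row, width, height] in pixels, round what is visible of it).
The state is a dict: "t": time; "q": joint angles; "qd": joint speeds; "joint_torque": joint torques, N m; "tool_pos": TCP position; "ee_rot": TCP orientation; "force": force on the tool from outside, world axes, zero at the start; "ft_torque": the same for the moment, N m; "gripper_width": finger opening in mm; "gripper_force": force on a finger pad.
Only numpy, scipy, OpenCV 4.12 (cv2) and the standard library are available. Lean on these libraries where they do the work, as an engineer would, in place of code of your own. Each camera call takes 0.05 s, during which the arm holds its last target. There are 200 camera calls.

TASK

The foot of the angle bracket on the plywood drilling board has been drilled; now its upright leg, marked out but still blank, is to be drilled. By pushing only, with nothing gripped and without lifting the bracket off the board, tip it a quarter turn over its heel towards the long fence so that the blank leg lies flat on the board, then gently push it home into the corner, flush against both the long fence and the short side stop. Leave everything else where it is.

Things in the scene. Friction and masses are not known exactly. Their poses are not given: they have to be found in the camera images.
- board: Plywood drilling board, 330 x 460 mm, 18 mm thick, screwed to the bench; place and yaw vary. Origin: on its TOP face, at the long fence's working face. +x points away from the robot through the fence, +y left along the fence, z up. Board: x -280 to +50, y -250 to +210 mm. Fence: fixed angle iron along the whole far edge, working face the plane x = 0, 30 mm high.
- corner (a point): Point on the board's top face where the working faces of fence and side stop meet: (0, 170, 0) mm in the board's frame, same axes. The side stop is a fixed flat steel bar; its working face is the plane through this point looking to -y, 16 mm high (screw heads to 20), 25 mm wide, from 21 to 136 mm short of the fence (the corner itself is open).
- bracket: Loose dark steel angle bracket, legs 80 and 60 mm, 70 mm wide, 10 mm thick, 0.57 to 0.89 kg. Origin: outer corner edge of the heel, mid-width; at the start on the board's top face, z up. Own frame: drilled foot (two 11 mm holes) x 0 to -60, z 0 to 10 mm; blank upright leg (no holes, two scribed white crosses inside) x -10 to 0, z 0 to 80 mm; y -35 to +35 mm. Foot on the robot's side.
- heel_left (a point): Point on the bracket: left end of the heel edge, (0, 35, 0) mm in its frame, same axes; home: at the stop's plane. At the start the heel is 100 to 125 mm short of the fence, yaw within 0.3 rad of the board's, the bracket's middle 75 to 145 mm right of the stop's face.
- toe_left (a point): Point on the bracket: free end of the blank leg, outer face, left corner, (0, 35, 80) mm in its frame, same axes; home: at the fence and the stop's plane. Pushed on its inner face near the top (1.5 to 4 N) the leg tips over the heel to the fence side, balances at 31 degrees, then falls by itself.
- toe_right (a point): Point on the bracket: free end of the blank leg, outer face, right corner, (0, -35, 80) mm in its frame, same axes; home: at the fence. Once tipped, the bracket's x axis points straight down, its z axis to the fence, and the drilled leg stands 60 mm high at the heel; it slides on the board at 4 to 10 N.
- paste: Bystander: small green tin with a metal lid, 54 mm across, 42 mm high, on the right part of the board. Origin under its centre.
- punch: Bystander: square-shank centre punch, 125 mm long, 10 mm thick, lying on the right part of the board nearer the robot. Origin under the middle of its shank, 37 mm from its blunt end; x along it.
- socket: Bystander: deep socket, 30 mm across, 60 mm high, standing on the left part of the board nearer the robot. Origin under its centre.
- square: Bystander: engineer's square lying flat on the bench to the left of the board, stock 100 x 22 x 16 mm along its x, blade 150 mm along its y. Origin under the middle of the stock.
- drill: Bystander: cordless drill lying on its side on the bench to the left of the board, about 300 x 210 x 68 mm. Origin under the motor housing.
- done_bracket1: Bystander: finished bracket of the same size with holes in both legs, standing on the bench to the right of the board. Origin on the heel edge.
- done_bracket2: Bystander: second finished bracket, as done_bracket1.
Not all that is in view belongs to the job. What is shaped like the bracket but red is not meant.

How it is judged:
By the outcome, as a careful person would: the job done as asked, in the order asked, and still so for the second after the job is handed in, with the robot touching nothing.
It also fails if it takes over 70 s, if anything falls off the work surface, if the arm or the gripper's body presses on something with over 40 N, if the wrist force passes 120 N, or if a joint passes its speed limit or range.

## Working session

There is one attempt and no reset: what is moved stays moved. The work goes in short steps, Python scripts to look and compute and a shell command to move; the robot and the scene stay as the last step left them, time stands still between calls to the robot, and variables do not carry over. Pictures are saved under pics/ and viewed, at most 10 in all, crops included, and the job is handed in when it is done.

```bash
mkdir -p pics; ls; python3 - <<'E'
from station import robot
import cv2
for n in("scene","top"):
    im,d=robot.get_image(n); cv2.imwrite(f"pics/{n}0.png",im)
    c=robot.calibration(n); print(n,c["mtx"].tolist(),c["cam_to_world"].round(3).tolist())
    for q in("bracket","board","socket","paste"):
        print(q,[(round(r["score"],2),[round(v) for v in r["bbox"]]) for r in robot.spot_in(n,q)])
s=robot.observe();print(s["t"],s["tool_pos"],s["ee_rot"],s["force"])
E
```

```text
pics
scene [[515.6194377952684, 0.0, 320.8975240158749], [0.0, 515.6194377952684, 240.1412571486793], [0.0, 0.0, 1.0]] [[-0.802, 0.436, -0.409, 1024.718], [0.598, 0.573, -0.561, 664.527], [-0.01, -0.694, -0.719, 958.707], [0.0, 0.0, 0.0, 1.0]]
bracket [(0.84, [350, 341, 34, 30]), (0.69, [329, 239, 28, 42])]
board [(0.86, [317, 248, 194, 160])]
socket [(0.68, [387, 258, 11, 31])]
paste [(0.94, [267, 200, 20, 24])]
top [[542.2621694000876, 0.0, 326.8605438243682], [0.0, 542.2621694000876, 229.78566225578948], [0.0, 0.0, 1.0]] [[0.026, -0.996, 0.083, 389.23], [-1.0, -0.026, -0.004, -39.656], [0.006, -0.082, -0.997, 1630.044], [0.0, 0.0, 0.0, 1.0]]
bracket [(0.78, [244, 198, 31, 32]), (0.62, [328, 242, 34, 25])]
board [(0.6, [346, 237, 172, 140])]
socket []
paste [(0.55, [403, 231, 14, 21])]
0.5 [ 230.6609498  -499.30131244  227.46148892] [ 3.06832720e+00  6.74498015e-01 -1.21918545e-07] [ 0.15504085 -0.32175918  0.53935966]
```

```bash
python3 - <<'E'
import cv2
a=cv2.imread("pics/top0.png")[150:320,215:455]; cv2.imwrite("pics/t0c.png",cv2.resize(a,(792,561),interpolation=2))
a=cv2.imread("pics/scene0.png")[150:370,190:450]; cv2.imwrite("pics/s0c.png",cv2.resize(a,(709,600),interpolation=2))
E
```

```text
(no output)
```

View pics/t0c.png

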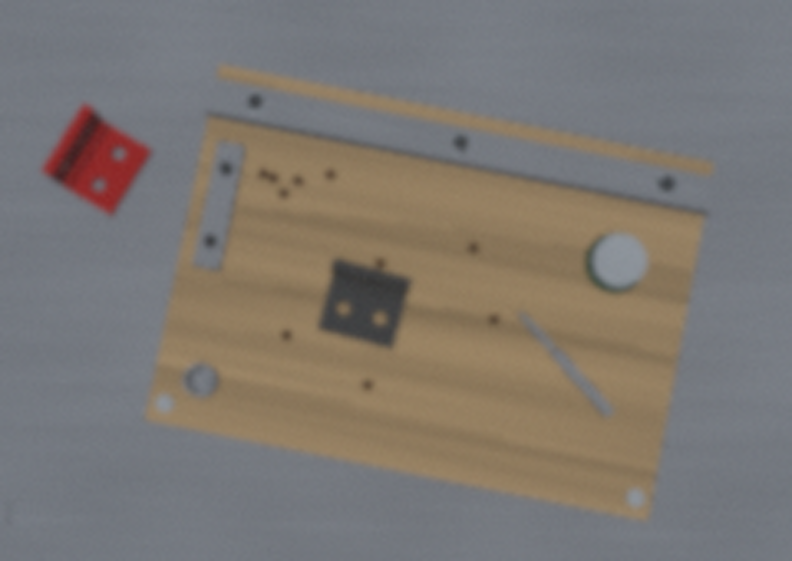

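View pics/s0c.png

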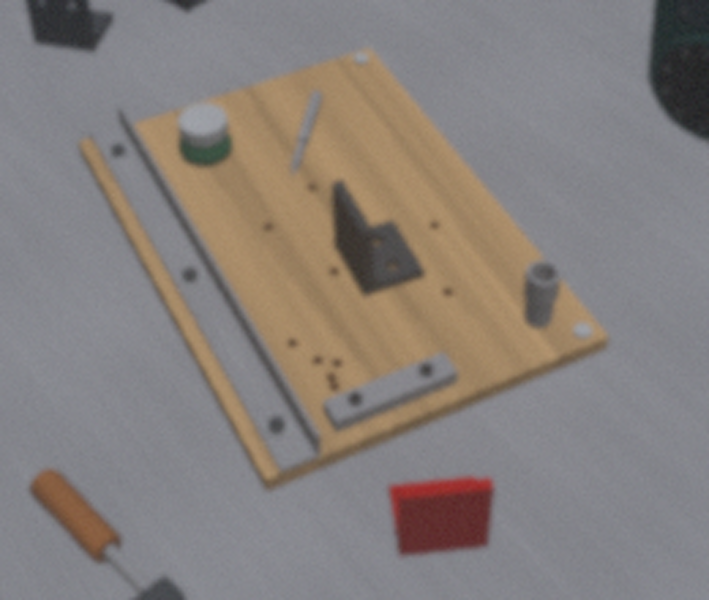

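The pictures show the dark bracket standing mid-board (top px ~326,242). The fence runs along the far edge, the stop is upper left at (281,212), and the socket, punch, tin and red decoy are clear of the bracket. I'll fit the board and bracket poses next.

```bash
cat > h.py <<'E'
import numpy as np, cv2
from station import robot
from scipy.optimize import minimize
C={n:robot.calibration(n) for n in("scene","top")}
def proj(n,P):
    T=np.linalg.inv(C[n]["cam_to_world"]); p=(np.atleast_2d(P)@T[:3,:3].T+T[:3,3])@C[n]["mtx"].T
    return p[:,:2]/p[:,2:]
def ray(n,uv,z):
    T=C[n]["cam_to_world"]; uv=np.atleast_2d(uv); d=np.c_[uv,np.ones(len(uv))]@np.linalg.inv(C[n]["mtx"]).T@T[:3,:3].T
    return T[:3,3]+d*((z-T[2,3])/d[:,2:])
def box(x,y,z): return np.array([[a,b,c] for a in x for b in y for c in z],float)
STAND=[box((-60,0),(-35,35),(0,10)),box((-10,0),(-35,35),(0,80))]
TIP=[box((0,80),(-35,35),(0,10)),box((0,10),(-35,35),(0,60))]  # heel at origin, x towards fence
def hulls(n,boxes,p,z0=18):
    c,s=np.cos(p[2]),np.sin(p[2]); R=np.array([[c,-s,0],[s,c,0],[0,0,1]])
    return [cv2.convexHull(proj(n,b@R.T+[p[0],p[1],z0]).astype(np.float32)) for b in boxes]
def render(n,boxes,p):
    m=np.zeros((480*4,640*4),np.uint8)
    for h in hulls(n,boxes,p): cv2.fillConvexPoly(m,np.round((h+.5)*4*16-8).astype(int),255,shift=4)
    return cv2.resize(m,(640,480),interpolation=cv2.INTER_AREA)/255.
def fit(boxes,p0,ims,cams=("top","scene")):
    # soft darkness images compared with rendered silhouettes
    D={}
    for n in cams:
        g=cv2.cvtColor(ims[n],cv2.COLOR_BGR2GRAY).astype(float) if 0 else ims[n][:,:,2].astype(float) # red: wood bright
        u,v=proj(n,[p0[0],p0[1],40])[0].astype(int); sl=(slice(v-38,v+38),slice(u-38,u+38))
        D[n]=(np.clip((125-g)/55,0,1)[sl],sl)
    f=lambda q:sum(((cv2.GaussianBlur(render(n,boxes,(q[0],q[1],q[2]/50)),(0,0),.8)[D[n][1]]-D[n][0])**2).sum() for n in cams)
    r=minimize(f,[p0[0],p0[1],p0[2]*50],method="Nelder-Mead",options=dict(initial_simplex=[[p0[0]+a,p0[1]+b,p0[2]*50+c] for a,b,c in((0,0,0),(12,0,0),(0,12,0),(0,0,8))],xatol=.05,fatol=.05))
    return np.array([r.x[0],r.x[1],r.x[2]/50]),r.fun
E
python3 - <<'E'
from h import *
ims={n:cv2.imread(f"pics/{n}0.png") for n in C}
for n in ims:
    hsv=cv2.cvtColor(ims[n],cv2.COLOR_BGR2HSV); m=((hsv[...,0]<28)&(hsv[...,0]>8)&(hsv[...,1]>60)&(hsv[...,2]>80)).astype(np.uint8)
    k,l,s,c=cv2.connectedComponentsWithStats(m); o=[i for i in range(1,k) if s[i,4]>60 and 0<c[i][1]<(330 if n=="scene" else 480)]
    print(n,s[o].tolist())
    pts=np.vstack([np.argwhere(l==i)[:,::-1] for i in o]).astype(np.float32)
    w=ray(n,pts,18)[:,:2].astype(np.float32); r=cv2.minAreaRect(w);print(r, cv2.boxPoints(r).round(1).tolist())
print("bracket red vals", ims["top"][235:250:3,315:345:3,2].tolist())
p0=ray("top",[[328,238]],18)[0]; print(p0)
for cams in(("top",),("scene",),("top","scene")): print(cams,fit(STAND,(p0[0],p0[1],-.2),ims,cams))
for n,uv,z in[("top",(244,147),34),("top",(221,271),34),("top",(210,114),48),("top",(707,213),48)]:
    print(uv,ray(n,[[215+uv[0]/3.3,150+uv[1]/3.3]],z)[0])
E
```

```text
scene [[0, 0, 141, 162, 13361], [609, 0, 31, 13, 234], [500, 13, 126, 167, 8276], [334, 94, 7, 37, 220], [220, 169, 192, 159, 12584], [0, 289, 52, 39, 934]]
((154.73419189453125, -607.295654296875), (1813.5728759765625, 2945.71435546875), 51.803924560546875) [[-1563.5, -409.20001220703125], [751.5, -2230.699951171875], [1873.0, -805.4000244140625], [-442.1000061035156, 1016.0999755859375]]
top [[67, 0, 24, 39, 847], [552, 0, 22, 53, 1117], [613, 117, 27, 132, 1438], [289, 120, 30, 10, 230], [282, 171, 148, 31, 455], [260, 186, 167, 121, 12786], [485, 380, 16, 16, 110]]
((639.1714477539062, -121.32025146484375), (1197.52001953125, 1747.650390625), 1.6738137006759644) [[15.100000381469727, 734.5999755859375], [66.19999694824219, -1012.2999877929688], [1263.199951171875, -977.2999877929688], [1212.199951171875, 769.5999755859375]]
bracket red vals [[100, 61, 58, 57, 55, 57, 61, 65, 111, 148], [77, 65, 64, 63, 61, 62, 61, 59, 129, 149], [67, 88, 72, 64, 64, 64, 63, 74, 138, 147], [64, 117, 84, 63, 71, 94, 64, 88, 127, 127], [62, 65, 65, 64, 77, 123, 69, 113, 139, 138]]
[498.43657837 -50.63042108  18.        ]
('top',) (array([ 5.13777939e+02, -4.86130752e+01, -2.55261948e-01]), np.float64(40.672189429852956))
('scene',) (array([ 5.14842497e+02, -5.25458332e+01, -2.82051679e-01]), np.float64(54.122538206049896))
('top', 'scene') (array([ 5.14704684e+02, -5.12542837e+01, -2.90358460e-01]), np.float64(104.00499181132179))
(244, 147) [623.52013956  68.69228477  34.        ]
(221, 271) [511.16458762  85.70857124  34.        ]
(210, 114) [650.36031131  99.01132956  48.        ]
(707, 213) [ 573.25037424 -346.00776499   48.        ]
```

```bash
python3 - <<'E'
from h import *
ims={n:cv2.imread(f"pics/{n}0.png") for n in C}
def pts(n,big):
    hsv=cv2.cvtColor(ims[n],cv2.COLOR_BGR2HSV); m=((hsv[...,0]<28)&(hsv[...,0]>8)&(hsv[...,1]>60)&(hsv[...,2]>80)).astype(np.uint8)
    k,l,s,c=cv2.connectedComponentsWithStats(m); o=[i for i in range(1,k) if s[i,4] in big]
    return np.vstack([np.argwhere(l==i)[:,::-1] for i in o]).astype(np.float32)
for n,big in(("top",(455,12786)),("scene",(12584,))):
    w=ray(n,pts(n,big),18)[:,:2].astype(np.float32); r=cv2.minAreaRect(w); a=r[2]; a=a-90 if a>45 else a; a=np.radians(a)
    print(n,r[:2],a); c,s=np.cos(a),np.sin(a); R=np.array([[c,-s],[s,c]])
    # origin: centre of board is (-115,-20) in the board frame
    o=np.array(r[0])+R@[115,20]; print("origin",o,"corner",o+R@[0,170])
    fp=np.array([[573.25,-346.],[650.36,99.0],[623.5,68.7],[511.2,85.7]])
    print("fence R,L, stop in board frame",((fp-o)@R).round(1).tolist())
    b=(np.array([514.3,-50.8])-o)@R; print("bracket",b)
# bracket dimensions check overlay
for n in C:
    im=cv2.resize(ims[n],None,fx=6,fy=6,interpolation=2)
    for h in hulls(n,STAND,(514.3,-50.8,-.27)): cv2.polylines(im,[np.round((h+.5)*6).astype(int)],1,(0,255,0),1)
    u,v=(proj(n,[514,-50,40])[0]*6).astype(int); cv2.imwrite(f"pics/o_{n}.png",im[v-240:v+240,u-190:u+190])
cv2.imwrite("pics/o.png",np.hstack([cv2.imread("pics/o_top.png"),cv2.imread("pics/o_scene.png")]))
E
```

```text
top ((501.364990234375, -101.99942016601562), (455.8081970214844, 326.5345764160156)) -0.17063751947297406
origin [ 618.09102472 -101.81811005] corner [646.95883422  65.71293058]
fence R,L, stop in board frame [[-2.7, -248.3], [-2.3, 203.4], [-23.6, 169.0], [-137.2, 166.6]]
bracket [-110.94705565   32.65233846]
scene ((504.6521911621094, -99.19622802734375), (466.0700988769531, 330.1600341796875)) -0.17277204308667257
origin [621.37834674 -99.26407261] corner [650.60368917  68.20496739]
fence R,L, stop in board frame [[-5.0, -251.3], [-5.5, 200.3], [-26.8, 165.8], [-140.3, 163.3]]
bracket [-113.81580619   29.33429626]
```

View pics/o.png

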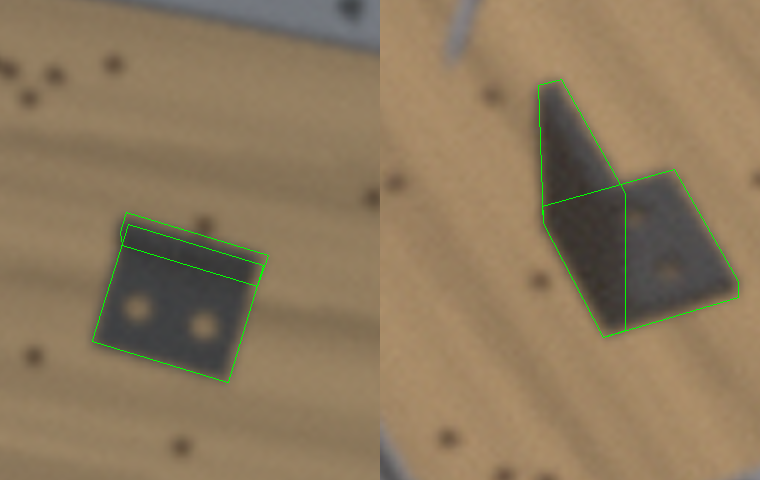

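The fit matches the picture in both cameras: heel middle at about (514,-51), yaw -0.27, board yaw -0.171, origin about (619,-101). I'll go above and behind the upright leg with the fingers 40 mm apart.

```bash
python3 -m jog '[{"rz":0.09,"gripper":0.57},{"rz":0.09,"gripper":0.57},{"rz":0.09,"gripper":0.57},{"rz":0.09,"gripper":0.57},{"rz":0.087,"gripper":0.57},{"tx":0.056,"ty":-0.26,"gripper":0.57},{"tx":0.056,"ty":-0.26,"gripper":0.57},{"tx":0.056,"ty":-0.26,"gripper":0.57},{"tx":0.056,"ty":-0.26,"gripper":0.57},{"tx":0.056,"ty":-0.26,"gripper":0.57},{"tx":0.056,"ty":-0.26,"gripper":0.57},{"tx":0.056,"ty":-0.26,"gripper":0.57},{"tx":0.056,"ty":-0.26,"gripper":0.57},{"tx":0.056,"ty":-0.26,"gripper":0.57},{"tx":0.056,"ty":-0.26,"gripper":0.57},{"tx":0.056,"ty":-0.26,"gripper":0.57},{"tx":0.056,"ty":-0.26,"gripper":0.57},{"tx":0.056,"ty":-0.26,"gripper":0.57},{"gripper":0.57}]'
```

```text
schema error: expected keys tx, ty, tz, rx, ry, rz, gripper
```

```bash
python3 -m jog '[{"tx":0,"ty":0,"tz":0,"rx":0,"ry":0,"rz":0.09,"gripper":0.57},{"tx":0,"ty":0,"tz":0,"rx":0,"ry":0,"rz":0.09,"gripper":0.57},{"tx":0,"ty":0,"tz":0,"rx":0,"ry":0,"rz":0.09,"gripper":0.57},{"tx":0,"ty":0,"tz":0,"rx":0,"ry":0,"rz":0.09,"gripper":0.57},{"tx":0,"ty":0,"tz":0,"rx":0,"ry":0,"rz":0.087,"gripper":0.57},{"tx":0.056,"ty":-0.26,"tz":0,"rx":0,"ry":0,"rz":0,"gripper":0.57},{"tx":0.056,"ty":-0.26,"tz":0,"rx":0,"ry":0,"rz":0,"gripper":0.57},{"tx":0.056,"ty":-0.26,"tz":0,"rx":0,"ry":0,"rz":0,"gripper":0.57},{"tx":0.056,"ty":-0.26,"tz":0,"rx":0,"ry":0,"rz":0,"gripper":0.57},{"tx":0.056,"ty":-0.26,"tz":0,"rx":0,"ry":0,"rz":0,"gripper":0.57},{"tx":0.056,"ty":-0.26,"tz":0,"rx":0,"ry":0,"rz":0,"gripper":0.57},{"tx":0.056,"ty":-0.26,"tz":0,"rx":0,"ry":0,"rz":0,"gripper":0.57},{"tx":0.056,"ty":-0.26,"tz":0,"rx":0,"ry":0,"rz":0,"gripper":0.57},{"tx":0.056,"ty":-0.26,"tz":0,"rx":0,"ry":0,"rz":0,"gripper":0.57},{"tx":0.056,"ty":-0.26,"tz":0,"rx":0,"ry":0,"rz":0,"gripper":0.57},{"tx":0.056,"ty":-0.26,"tz":0,"rx":0,"ry":0,"rz":0,"gripper":0.57},{"tx":0.056,"ty":-0.26,"tz":0,"rx":0,"ry":0,"rz":0,"gripper":0.57},{"tx":0.056,"ty":-0.26,"tz":0,"rx":0,"ry":0,"rz":0,"gripper":0.57},{"tx":0,"ty":0,"tz":0,"rx":0,"ry":0,"rz":0,"gripper":0.57}]'
```

```text
t: 2.4
tool_pos: [472.1, -35.9, 227.4]
ee_rot: [-3.113, 0.412, -0.0]
force: [0.7, -0.6, -0.5]
gripper_width: 40.6
gripper_force: 0.0
```

```bash
python3 -m jog '[{"tx":0,"ty":0.01,"tz":0.156,"rx":0,"ry":0,"rz":0,"gripper":0.57},{"tx":0,"ty":0.01,"tz":0.156,"rx":0,"ry":0,"rz":0,"gripper":0.57},{"tx":0,"ty":0,"tz":0.156,"rx":0,"ry":0,"rz":0,"gripper":0.57},{"tx":0,"ty":0,"tz":0.156,"rx":0,"ry":0,"rz":0,"gripper":0.57},{"tx":0,"ty":0,"tz":0.156,"rx":0,"ry":0,"rz":0,"gripper":0.57},{"tx":0.08,"ty":0,"tz":0,"rx":0,"ry":0,"rz":0,"gripper":0.57},{"tx":0.04,"ty":0,"tz":0,"rx":0,"ry":0,"rz":0,"gripper":0.57},{"tx":0,"ty":0,"tz":0,"rx":0,"ry":0,"rz":0,"gripper":0.57}]'
```

```text
t: 3.2
tool_pos: [489.5, -48.4, 112.3]
ee_rot: [3.112, -0.423, 0.006]
force: [0.0, -0.0, 0.2]
gripper_width: 40.5
gripper_force: 0.0
```

```bash
python3 -m jog '[{"tx":0,"ty":-0.02,"tz":0.035,"rx":0,"ry":0,"rz":0,"gripper":0.57},{"tx":0.02,"ty":0,"tz":0,"rx":0,"ry":0,"rz":0,"gripper":0.57},{"tx":0.02,"ty":0,"tz":0,"rx":0,"ry":0,"rz":0,"gripper":0.57},{"tx":0.02,"ty":0,"tz":0,"rx":0,"ry":0,"rz":0,"gripper":0.57},{"tx":0.02,"ty":0,"tz":0,"rx":0,"ry":0,"rz":0,"gripper":0.57},{"tx":0.02,"ty":0,"tz":0,"rx":0,"ry":0,"rz":0,"gripper":0.57},{"tx":0.02,"ty":0,"tz":0,"rx":0,"ry":0,"rz":0,"gripper":0.57}]'; python3 - <<'E'
from h import *
im,_=robot.get_image("scene"); u,v=proj("scene",[514,-50,60])[0].astype(int)
cv2.imwrite("pics/s1.png",cv2.resize(im[v-45:v+45,u-60:u+60],None,fx=4,fy=4,interpolation=2))
E
```

```text
t: 3.9
tool_pos: [505.9, -49.2, 105.3]
ee_rot: [-3.113, 0.422, -0.0]
force: [-1.2, 0.7, -0.1]
gripper_width: 40.4
gripper_force: 0.7
```

View pics/s1.png

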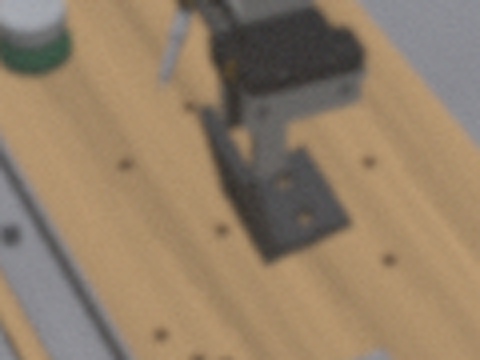

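The fingers are on the inner face of the leg and the force is 1.4 N, so tipping has begun. I'll continue.

```bash
python3 -m jog '[{"tx":0.018,"ty":0,"tz":0,"rx":0,"ry":0,"rz":0,"gripper":0.57},{"tx":0.018,"ty":0,"tz":0,"rx":0,"ry":0,"rz":0,"gripper":0.57},{"tx":0.018,"ty":0,"tz":0,"rx":0,"ry":0,"rz":0,"gripper":0.57},{"tx":0.018,"ty":0,"tz":0,"rx":0,"ry":0,"rz":0,"gripper":0.57},{"tx":0.018,"ty":0,"tz":0,"rx":0,"ry":0,"rz":0,"gripper":0.57},{"tx":0.018,"ty":0,"tz":0,"rx":0,"ry":0,"rz":0,"gripper":0.57},{"tx":0.018,"ty":0,"tz":0,"rx":0,"ry":0,"rz":0,"gripper":0.57},{"tx":0.018,"ty":0,"tz":0,"rx":0,"ry":0,"rz":0,"gripper":0.57}]';python3 -m jog '[{"tx":0.014,"ty":0,"tz":0,"rx":0,"ry":0,"rz":0,"gripper":0.57},{"tx":0.014,"ty":0,"tz":0,"rx":0,"ry":0,"rz":0,"gripper":0.57},{"tx":0.014,"ty":0,"tz":0,"rx":0,"ry":0,"rz":0,"gripper":0.57},{"tx":0.014,"ty":0,"tz":0,"rx":0,"ry":0,"rz":0,"gripper":0.57},{"tx":0,"ty":0,"tz":0,"rx":0,"ry":0,"rz":0,"gripper":0.57}]'
```

```text
t: 4.75
tool_pos: [526.8, -55.2, 105.3]
ee_rot: [3.113, -0.422, 0.001]
force: [-0.6, -0.3, -1.0]
gripper_width: 40.5
gripper_force: 0.1
t: 5.25
tool_pos: [534.7, -57.3, 105.3]
ee_rot: [3.113, -0.422, 0.0]
force: [-0.8, -0.6, 0.5]
gripper_width: 40.6
gripper_force: 0.0
```

```bash
python3 -m jog '[{"tx":0.014,"ty":0,"tz":0,"rx":0,"ry":0,"rz":0,"gripper":0.57},{"tx":0.014,"ty":0,"tz":0,"rx":0,"ry":0,"rz":0,"gripper":0.57},{"tx":0.014,"ty":0,"tz":0,"rx":0,"ry":0,"rz":0,"gripper":0.57},{"tx":0.014,"ty":0,"tz":0,"rx":0,"ry":0,"rz":0,"gripper":0.57},{"tx":0,"ty":0,"tz":0,"rx":0,"ry":0,"rz":0,"gripper":0.57},{"tx":0,"ty":0,"tz":0,"rx":0,"ry":0,"rz":0,"gripper":0.57}]'; python3 - <<'E'
from h import *
im,_=robot.get_image("scene"); u,v=proj("scene",[514,-50,60])[0].astype(int)
cv2.imwrite("pics/s2.png",cv2.resize(im[v-45:v+45,u-60:u+60],None,fx=4,fy=4,interpolation=2))
E
```

```text
t: 5.85
tool_pos: [542.6, -59.5, 105.2]
ee_rot: [3.113, -0.422, -0.0]
force: [0.4, -0.7, 0.0]
gripper_width: 40.3
gripper_force: 0.0
```

View pics/s2.png

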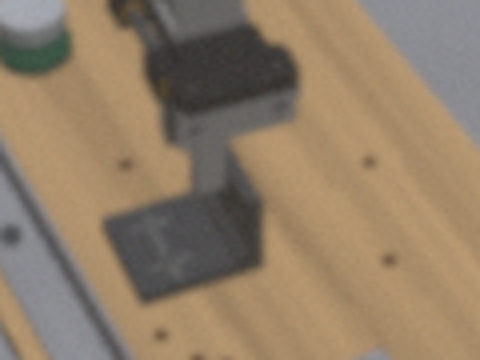

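The bracket has tipped and the blank leg lies flat with its crosses up. I'll rise and retreat behind the heel, then fit the pose.

```bash
python3 -m jog '[{"tx":0,"ty":0,"tz":-0.15,"rx":0,"ry":0,"rz":0,"gripper":0.57},{"tx":0,"ty":0,"tz":-0.15,"rx":0,"ry":0,"rz":0,"gripper":0.57},{"tx":-0.2,"ty":0,"tz":-0.1,"rx":0,"ry":0,"rz":-0.06,"gripper":0.57},{"tx":-0.2,"ty":0,"tz":0,"rx":0,"ry":0,"rz":0,"gripper":0.57},{"tx":-0.2,"ty":0,"tz":0,"rx":0,"ry":0,"rz":0,"gripper":0.57},{"tx":-0.2,"ty":0,"tz":0,"rx":0,"ry":0,"rz":0,"gripper":0.57},{"tx":-0.2,"ty":0,"tz":0,"rx":0,"ry":0,"rz":0,"gripper":0.57},{"tx":0,"ty":0,"tz":0,"rx":0,"ry":0,"rz":0,"gripper":0.57}]'; cat >> h.py <<'E'
def look(tag,p0,boxes=TIP):
    ims={n:robot.get_image(n)[0] for n in C}
    for n in C: cv2.imwrite(f"pics/{tag}_{n}.png",ims[n])
    o=np.array([619.,-101.]); a=-.1715; R=np.array([[np.cos(a),-np.sin(a)],[np.sin(a),np.cos(a)]])
    for cams in(("top",),("scene",),("top","scene")):
        p,f=fit(boxes,p0,ims,cams); b=(p[:2]-o)@R; print(cams,p.round(2),round(f),"board frame",b.round(1),"dyaw",round(p[2]-a,3))
    out=[]
    for n in C:
        im=cv2.resize(ims[n],None,fx=5,fy=5,interpolation=2)
        for h in hulls(n,boxes,p): cv2.polylines(im,[np.round((h+.5)*5).astype(int)],1,(0,255,0),1)
        u,v=(proj(n,[p[0],p[1],40])[0]*5).astype(int); out.append(im[v-240:v+240,u-190:u+190])
    cv2.imwrite(f"pics/{tag}.png",np.hstack(out)); s=robot.observe(); print(s["t"],s["tool_pos"].round(1),s["force"].round(1)); return p
E
python3 - <<'E'
from h import *
look("a",(514,-51,-.27))
E
```

```text
t: 6.7
tool_pos: [393.0, -29.9, 165.2]
ee_rot: [3.13, -0.274, -0.0]
force: [0.7, -0.6, 0.1]
gripper_width: 40.6
gripper_force: 0.0
('top',) [ 5.1402e+02 -4.8110e+01 -2.5000e-01] 1007 board frame [-112.5   34.2] dyaw -0.078
('scene',) [ 5.1635e+02 -4.8930e+01 -2.9000e-01] 80 board frame [-110.    33.8] dyaw -0.117
('top', 'scene') [ 5.1547e+02 -4.8580e+01 -2.7000e-01] 1098 board frame [-111.   34.] dyaw -0.102
6.8 [395.7 -30.6 165.7] [ 0.5 -0.1  0.9]
```

View pics/a.png

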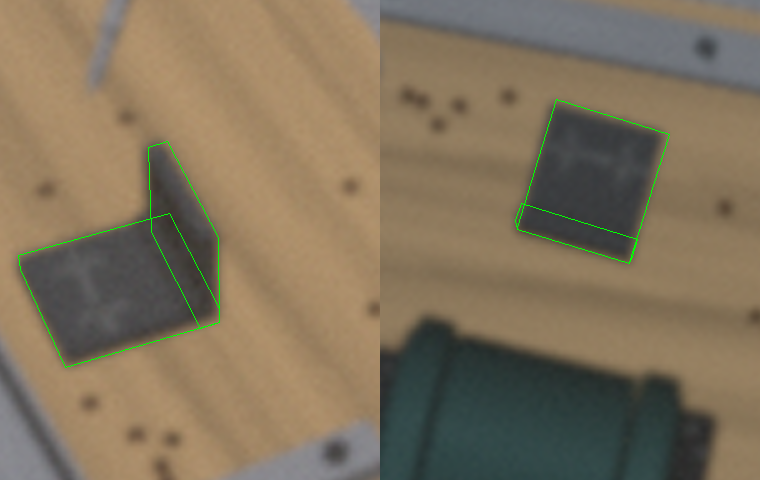

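```bash
python3 -m jog '[{"tx":0.05,"ty":-0.005,"tz":0.25,"rx":0,"ry":0,"rz":0,"gripper":0.57},{"tx":0.15,"ty":-0.005,"tz":0.25,"rx":0,"ry":0,"rz":0,"gripper":0.57},{"tx":0.2,"ty":-0.005,"tz":0.2,"rx":0,"ry":0,"rz":0,"gripper":0.57},{"tx":0.2,"ty":-0.005,"tz":0.08,"rx":0,"ry":0,"rz":0,"gripper":0.57},{"tx":0,"ty":0,"tz":0,"rx":0,"ry":0.055,"rz":0,"gripper":0.57},{"tx":0,"ty":0,"tz":0,"rx":0,"ry":0,"rz":0,"gripper":0.57}]'
```

```text
t: 7.4
tool_pos: [484.0, -43.1, 45.2]
ee_rot: [3.12, -0.274, 0.126]
force: [-0.9, -0.2, -0.1]
gripper_width: 40.7
gripper_force: 0.0
```

```bash
cat >> h.py <<'E'
def where():
    from scipy.spatial.transform import Rotation as Ro
    s=robot.observe(); M=Ro.from_rotvec(s["ee_rot"]).as_matrix(); o=np.array([619.,-101.]); a=-.1715; R=np.array([[np.cos(a),-np.sin(a)],[np.sin(a),np.cos(a)]])
    print("t",s["t"],"tcp board",((s["tool_pos"][:2]-o)@R).round(1),s["tool_pos"][2].round(1),"tip",(((s["tool_pos"]+22*M[:,2])[:2]-o)@R).round(1),(s["tool_pos"]+22*M[:,2])[2].round(1),"heading rel",round(np.arctan2(M[1,0],M[0,0])-a,4),"F board",(s["force"][:2]@R).round(1))
E
python3 -c "
from h import *
where()"
```

```text
t 7.4 tcp board [-142.9   34. ] 45.2 tip [-141.1   34. ] 23.3 heading rel -0.0037 F board [-0.8 -0.4]
```

```bash
python3 -m jog '[{"tx":0.03,"ty":0,"tz":0.0025,"rx":0,"ry":0,"rz":0,"gripper":0.57},{"tx":0.03,"ty":0,"tz":0.0025,"rx":0,"ry":0,"rz":0,"gripper":0.57},{"tx":0.03,"ty":0,"tz":0.0025,"rx":0,"ry":0,"rz":0,"gripper":0.57},{"tx":0.02,"ty":0,"tz":0.0017,"rx":0,"ry":0,"rz":0,"gripper":0.57},{"tx":0.02,"ty":0,"tz":0.0017,"rx":0,"ry":0,"rz":0,"gripper":0.57},{"tx":0.02,"ty":0,"tz":0.0017,"rx":0,"ry":0,"rz":0,"gripper":0.57},{"tx":0.02,"ty":0,"tz":0.0017,"rx":0,"ry":0,"rz":0,"gripper":0.57},{"tx":0.02,"ty":0,"tz":0.0017,"rx":0,"ry":0,"rz":0,"gripper":0.57},{"tx":0.02,"ty":0,"tz":0.0017,"rx":0,"ry":0,"rz":0,"gripper":0.57},{"tx":0.02,"ty":0,"tz":0.0017,"rx":0,"ry":0,"rz":0,"gripper":0.57},{"tx":0.02,"ty":0,"tz":0.0017,"rx":0,"ry":0,"rz":0,"gripper":0.57}]' ; python3 -c "
from h import *
where()"
```

```text
t: 8.5
tool_pos: [519.7, -49.5, 48.1]
ee_rot: [3.12, -0.274, 0.127]
force: [-6.1, 1.4, 5.2]
gripper_width: 39.9
gripper_force: 3.2
t 8.5 tcp board [-106.6   33.8] 48.1 tip [-104.8   33.8] 26.2 heading rel -0.0034 F board [-6.2  0.4]
```

```bash
python3 -m jog '[{"tx":0.02,"ty":0,"tz":0.005,"rx":0,"ry":0,"rz":0,"gripper":0.57},{"tx":0.02,"ty":0,"tz":0.005,"rx":0,"ry":0,"rz":0,"gripper":0.57},{"tx":0.02,"ty":0,"tz":0.005,"rx":0,"ry":0,"rz":0,"gripper":0.57},{"tx":0,"ty":0,"tz":0,"rx":0,"ry":0,"rz":0,"gripper":0.57}]' ; python3 -c "
from h import *
where(); look('b',(540,-51,-.17))"
```

```text
t: 8.9
tool_pos: [529.3, -51.1, 46.6]
ee_rot: [3.12, -0.274, 0.129]
force: [-4.7, 0.8, 3.3]
gripper_width: 40.3
gripper_force: 2.6
t 8.9 tcp board [-96.9  33.8] 46.6 tip [-95.   33.8] 24.7 heading rel -0.0035 F board [-4.8 -0. ]
('top',) [ 5.104e+02 -7.443e+01  3.100e-01] 1941 board frame [-111.5    7.6] dyaw 0.477
('scene',) [ 5.3592e+02 -5.6490e+01 -1.7000e-01] 857 board frame [-89.5  29.7] dyaw 0.003
('top', 'scene') [ 5.3517e+02 -5.5750e+01 -1.5000e-01] 2844 board frame [-90.3  30.3] dyaw 0.025
9.0 [529.3 -51.1  46.6] [-5.   1.1  3.1]
```

```bash
python3 -c "
from h import *
print(robot.observe()['q'].round(2))"; python3 -m jog '[{"tx":-0.2,"ty":0,"tz":0,"rx":0,"ry":0,"rz":0,"gripper":0.57},{"tx":0,"ty":0,"tz":-0.3,"rx":0,"ry":-0.055,"rz":0,"gripper":0.57},{"tx":0,"ty":0.1,"tz":-0.3,"rx":0,"ry":0,"rz":0,"gripper":0.57},{"tx":0.2,"ty":0.16,"tz":-0.08,"rx":0,"ry":0,"rz":0,"gripper":0.57},{"tx":0.2,"ty":0.16,"tz":0,"rx":0,"ry":0,"rz":0,"gripper":0.57},{"tx":0.147,"ty":0,"tz":0,"rx":0,"ry":0,"rz":0,"gripper":0.57},{"tx":0,"ty":0,"tz":0,"rx":0,"ry":0,"rz":0,"gripper":0.57}]'; python3 -c "
from h import *
where()"
```

```text
[-0.2   0.1   1.73  0.    1.23  1.54]
t: 9.7
tool_pos: [569.4, -123.2, 145.9]
ee_rot: [3.129, -0.277, 0.003]
force: [0.6, 0.4, -0.3]
gripper_width: 40.7
gripper_force: 0.0
t 9.7 tcp board [-45.1 -30.3] 145.9 tip [-45.  -30.4] 123.9 heading rel -0.0048 F board [0.6 0.5]
```

```bash
python3 -m jog '[{"tx":0,"ty":0,"tz":0,"rx":0,"ry":0,"rz":-0.091,"gripper":0.57},{"tx":0,"ty":0,"tz":0,"rx":0,"ry":0,"rz":-0.091,"gripper":0.57},{"tx":0,"ty":0,"tz":0,"rx":0,"ry":0,"rz":-0.091,"gripper":0.57},{"tx":0,"ty":0,"tz":0,"rx":0,"ry":0,"rz":-0.091,"gripper":0.57},{"tx":0,"ty":0,"tz":0,"rx":0,"ry":0,"rz":-0.091,"gripper":0.57},{"tx":0,"ty":0,"tz":0,"rx":0,"ry":0,"rz":-0.091,"gripper":0.57},{"tx":0,"ty":0,"tz":0,"rx":0,"ry":0,"rz":-0.091,"gripper":0.57},{"tx":0,"ty":0,"tz":0,"rx":0,"ry":0,"rz":-0.091,"gripper":0.57},{"tx":0,"ty":0,"tz":0,"rx":0,"ry":0,"rz":-0.091,"gripper":0.57},{"tx":0,"ty":0,"tz":0,"rx":0,"ry":0,"rz":-0.091,"gripper":0.57},{"tx":0,"ty":0,"tz":0,"rx":0,"ry":0,"rz":-0.093,"gripper":0.57},{"tx":0,"ty":0,"tz":0,"rx":0,"ry":0,"rz":0,"gripper":0.57}]'; python3 -c "
from h import *
where(); look('c',(540,-51,-.17))"
```

```text
t: 10.9
tool_pos: [566.8, -121.3, 146.1]
ee_rot: [2.402, 2.025, 0.0]
force: [0.5, -0.3, 0.2]
gripper_width: 40.6
gripper_force: 0.0
t 10.9 tcp board [-48.  -28.9] 146.1 tip [-48.  -28.9] 124.1 heading rel 1.5723 F board [ 0.5 -0.2]
('top',) [ 5.4069e+02 -5.8490e+01 -1.6000e-01] 1777 board frame [-84.4  28.5] dyaw 0.011
('scene',) [ 5.4363e+02 -5.3650e+01 -2.3000e-01] 114 board frame [-82.3  33.8] dyaw -0.057
('top', 'scene') [ 5.4249e+02 -5.5460e+01 -2.2000e-01] 1898 board frame [-83.2  31.8] dyaw -0.053
11.0 [ 566.9 -121.5  146.1] [-0.6 -0.6 -0. ]
```

View pics/c.png

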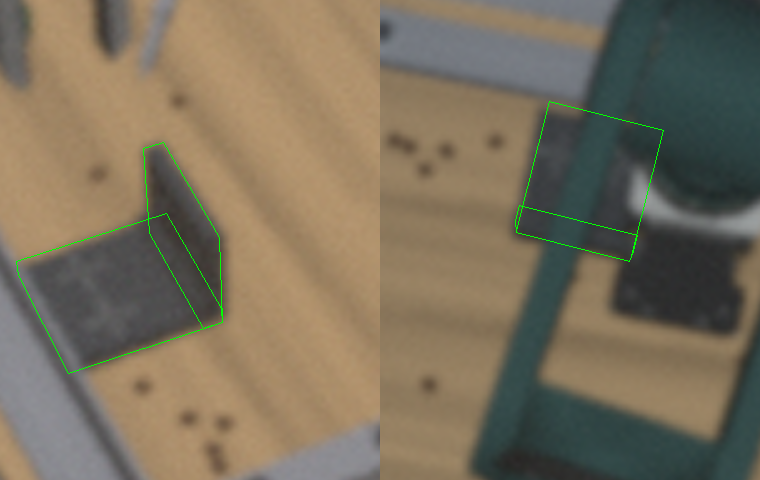

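```bash
python3 -m jog '[{"tx":0,"ty":0.02,"tz":0.226,"rx":0,"ry":0,"rz":0,"gripper":0.57},{"tx":0,"ty":0,"tz":0.226,"rx":0,"ry":0,"rz":0,"gripper":0.57},{"tx":0,"ty":0,"tz":0.226,"rx":0,"ry":0,"rz":0,"gripper":0.57},{"tx":0,"ty":0,"tz":0,"rx":0,"ry":0,"rz":0,"gripper":0.57}]'; python3 -c "
from h import *
where()"; python3 -m jog '[{"tx":0.03,"ty":0,"tz":0,"rx":0,"ry":0,"rz":0,"gripper":0.57},{"tx":0.03,"ty":0,"tz":0,"rx":0,"ry":0,"rz":0,"gripper":0.57},{"tx":0.03,"ty":0,"tz":0,"rx":0,"ry":0,"rz":0,"gripper":0.57},{"tx":0.02,"ty":0,"tz":0,"rx":0,"ry":0,"rz":0,"gripper":0.57},{"tx":0.02,"ty":0,"tz":0,"rx":0,"ry":0,"rz":0,"gripper":0.57},{"tx":0.02,"ty":0,"tz":0,"rx":0,"ry":0,"rz":0,"gripper":0.57},{"tx":0.02,"ty":0,"tz":0,"rx":0,"ry":0,"rz":0,"gripper":0.57}]'; python3 -c "
from h import *
where()"
```

```text
t: 11.4
tool_pos: [569.5, -122.1, 42.5]
ee_rot: [-2.404, -2.021, 0.002]
force: [-0.2, -0.4, -0.5]
gripper_width: 40.5
gripper_force: 0.0
t 11.4 tcp board [-45.2 -29.2] 42.5 tip [-45.2 -29.2] 20.5 heading rel 1.5696 F board [-0.1 -0.4]
t: 12.1
tool_pos: [574.7, -98.0, 44.8]
ee_rot: [2.402, 2.023, -0.001]
force: [0.2, -4.1, 1.5]
gripper_width: 40.4
gripper_force: 2.3
t 12.1 tcp board [-44.1  -4.6] 44.8 tip [-44.1  -4.6] 22.8 heading rel 1.5714 F board [ 0.9 -4. ]
```

```bash
python3 -m jog '[{"tx":0.03,"ty":0,"tz":0.002,"rx":0,"ry":0,"rz":0,"gripper":0.57},{"tx":0.03,"ty":0,"tz":0,"rx":0,"ry":0,"rz":0,"gripper":0.57},{"tx":0.03,"ty":0,"tz":0,"rx":0,"ry":0,"rz":0,"gripper":0.57},{"tx":0.03,"ty":0,"tz":0,"rx":0,"ry":0,"rz":0,"gripper":0.57},{"tx":0.03,"ty":0,"tz":0,"rx":0,"ry":0,"rz":0,"gripper":0.57},{"tx":0.03,"ty":0,"tz":0,"rx":0,"ry":0,"rz":0,"gripper":0.57},{"tx":0.03,"ty":0,"tz":0,"rx":0,"ry":0,"rz":0,"gripper":0.57},{"tx":0.03,"ty":0,"tz":0,"rx":0,"ry":0,"rz":0,"gripper":0.57},{"tx":0.03,"ty":0,"tz":0,"rx":0,"ry":0,"rz":0,"gripper":0.57}]'; python3 -c "
from h import *
where()"
```

```text
t: 13.0
tool_pos: [581.8, -57.8, 44.8]
ee_rot: [2.401, 2.023, -0.0]
force: [0.2, -5.2, 3.3]
gripper_width: 40.5
gripper_force: 2.6
t 13.0 tcp board [-44.   36.2] 44.8 tip [-44.   36.2] 22.8 heading rel 1.5716 F board [ 1.1 -5.1]
```

```bash
python3 -m jog '[{"tx":0.03,"ty":0,"tz":0,"rx":0,"ry":0,"rz":0,"gripper":0.57},{"tx":0.03,"ty":0,"tz":0,"rx":0,"ry":0,"rz":0,"gripper":0.57},{"tx":0.03,"ty":0,"tz":0,"rx":0,"ry":0,"rz":0,"gripper":0.57},{"tx":0.03,"ty":0,"tz":0,"rx":0,"ry":0,"rz":0,"gripper":0.57},{"tx":0.03,"ty":0,"tz":0,"rx":0,"ry":0,"rz":0,"gripper":0.57},{"tx":0.03,"ty":0,"tz":0,"rx":0,"ry":0,"rz":0,"gripper":0.57},{"tx":0.03,"ty":0,"tz":0,"rx":0,"ry":0,"rz":0,"gripper":0.57},{"tx":0.03,"ty":0,"tz":0,"rx":0,"ry":0,"rz":0,"gripper":0.57},{"tx":0.03,"ty":0,"tz":0,"rx":0,"ry":0,"rz":0,"gripper":0.57},{"tx":0.02,"ty":0,"tz":0,"rx":0,"ry":0,"rz":0,"gripper":0.57},{"tx":0.01,"ty":0,"tz":0,"rx":0,"ry":0,"rz":0,"gripper":0.57}]'; python3 -c "
from h import *
where();look('d',(557,45,-.17))"
```

```text
t: 14.1
tool_pos: [589.3, -13.4, 44.8]
ee_rot: [2.401, 2.023, -0.001]
force: [-1.1, -5.2, 3.1]
gripper_width: 40.4
gripper_force: 2.9
t 14.1 tcp board [-44.2  81.3] 44.8 tip [-44.2  81.3] 22.8 heading rel 1.5719 F board [-0.2 -5.3]
('top',) [ 5.9302e+02  1.6030e+01 -5.7000e-01] 2326 board frame [-45.6 110.9] dyaw -0.398
('scene',) [5.6038e+02 2.6040e+01 1.0000e-02] 544 board frame [-79.4 115.2] dyaw 0.18
('top', 'scene') [ 5.6023e+02  3.2280e+01 -1.2000e-01] 2993 board frame [-80.7 121.3] dyaw 0.048
14.2 [589.4 -13.2  44.7] [-0.6 -4.2  4.2]
```

```bash
python3 -m jog '[{"tx":0.014,"ty":0,"tz":0,"rx":0,"ry":0,"rz":0,"gripper":0.57},{"tx":0.014,"ty":0,"tz":0,"rx":0,"ry":0,"rz":0,"gripper":0.57},{"tx":0.014,"ty":0,"tz":0,"rx":0,"ry":0,"rz":0,"gripper":0.57},{"tx":0.014,"ty":0,"tz":0,"rx":0,"ry":0,"rz":0,"gripper":0.57}]';python3 -m jog '[{"tx":0.01,"ty":0,"tz":0,"rx":0,"ry":0,"rz":0,"gripper":0.57},{"tx":0.005,"ty":0,"tz":0,"rx":0,"ry":0,"rz":0,"gripper":0.57}]'; python3 -c "
from h import *
where()"
```

```text
t: 14.6
tool_pos: [590.5, -6.6, 44.8]
ee_rot: [2.4, 2.022, -0.004]
force: [-2.2, -11.9, 4.4]
gripper_width: 40.5
gripper_force: 6.1
t: 14.8
tool_pos: [590.5, -6.6, 44.8]
ee_rot: [2.398, 2.021, -0.009]
force: [-4.1, -14.1, 4.5]
gripper_width: 40.5
gripper_force: 7.6
t 14.8 tcp board [-44.1  88.2] 44.8 tip [-44.1  88. ] 22.8 heading rel 1.5719 F board [ -1.6 -14.6]
```

```bash
python3 -m jog '[{"tx":-0.1,"ty":0,"tz":0,"rx":0,"ry":0,"rz":0,"gripper":0.57},{"tx":-0.1,"ty":0,"tz":-0.2,"rx":0,"ry":0,"rz":0,"gripper":0.68},{"tx":0,"ty":0,"tz":-0.25,"rx":0,"ry":0,"rz":0,"gripper":0.68},{"tx":0,"ty":0,"tz":-0.23,"rx":0,"ry":0,"rz":0.091,"gripper":0.68},{"tx":0,"ty":0,"tz":0,"rx":0,"ry":0,"rz":0.091,"gripper":0.68},{"tx":0,"ty":0,"tz":0,"rx":0,"ry":0,"rz":0.091,"gripper":0.68},{"tx":0,"ty":0,"tz":0,"rx":0,"ry":0,"rz":0.091,"gripper":0.68},{"tx":0,"ty":0,"tz":0,"rx":0,"ry":0,"rz":0.091,"gripper":0.68},{"tx":0,"ty":0,"tz":0,"rx":0,"ry":0,"rz":0.091,"gripper":0.68},{"tx":0,"ty":0,"tz":0,"rx":0,"ry":0,"rz":0.091,"gripper":0.68},{"tx":0,"ty":0,"tz":0,"rx":0,"ry":0,"rz":0.091,"gripper":0.68},{"tx":0,"ty":0,"tz":0,"rx":0,"ry":0,"rz":0.091,"gripper":0.68},{"tx":0,"ty":0,"tz":0,"rx":0,"ry":0,"rz":0.091,"gripper":0.68},{"tx":0,"ty":0,"tz":0,"rx":0,"ry":0,"rz":0.09,"gripper":0.68},{"tx":-0.18,"ty":-0.15,"tz":0,"rx":0,"ry":0,"rz":0,"gripper":0.68},{"tx":-0.18,"ty":-0.15,"tz":0,"rx":0,"ry":0,"rz":0,"gripper":0.68},{"tx":-0.18,"ty":-0.15,"tz":0,"rx":0,"ry":0,"rz":0,"gripper":0.68},{"tx":-0.06,"ty":0,"tz":0,"rx":0,"ry":0,"rz":0,"gripper":0.68},{"tx":0,"ty":0,"tz":0,"rx":0,"ry":0,"rz":0,"gripper":0.68}]'; python3 -c "
from h import *
where();look('e',(554,40,-.17))"
```

```text
t: 16.7
tool_pos: [507.5, 50.8, 145.8]
ee_rot: [-3.129, 0.264, 0.001]
force: [0.7, -0.2, -0.4]
gripper_width: 29.9
gripper_force: 0.0
t 16.7 tcp board [-135.8  130.5] 145.8 tip [-135.8  130.6] 123.8 heading rel 0.003 F board [ 0.7 -0.1]
('top',) [ 5.1566e+02  9.4920e+01 -4.1000e-01] 2129 board frame [-135.3  175.4] dyaw -0.24
('scene',) [ 5.6051e+02  4.5390e+01 -2.3000e-01] 267 board frame [-82.6 134.3] dyaw -0.059
('top', 'scene') [ 5.5772e+02  4.4590e+01 -1.9000e-01] 2488 board frame [-85.2 133. ] dyaw -0.021
16.8 [508.9  49.5 146. ] [-0.6 -1.4 -0.5]
```

View pics/e.png

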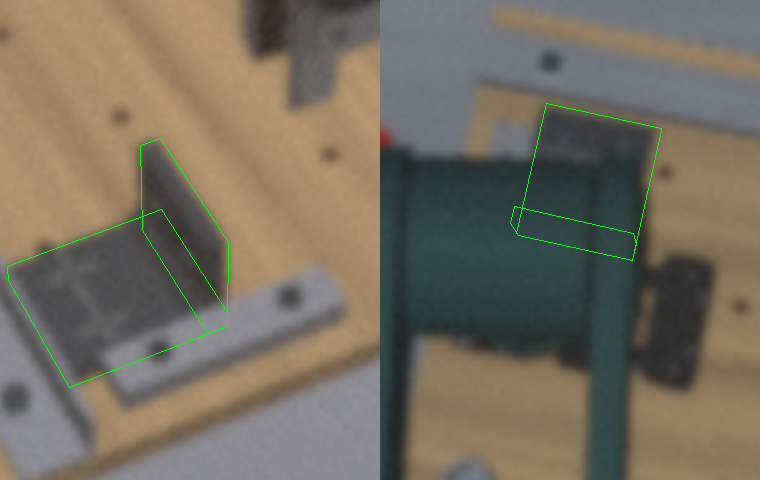

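The bracket is against the stop with a small gap left to the fence. I'll lower behind the heel and push to the fence.

```bash
python3 -m jog '[{"tx":0,"ty":0.02,"tz":0.226,"rx":0,"ry":0,"rz":0,"gripper":0.68},{"tx":0,"ty":0,"tz":0.226,"rx":0,"ry":0,"rz":0,"gripper":0.68},{"tx":0,"ty":0,"tz":0.2,"rx":0,"ry":0.055,"rz":0,"gripper":0.68},{"tx":0.03,"ty":0,"tz":0.003,"rx":0,"ry":0,"rz":0,"gripper":0.68},{"tx":0.03,"ty":0,"tz":0.003,"rx":0,"ry":0,"rz":0,"gripper":0.68},{"tx":0.03,"ty":0,"tz":0.003,"rx":0,"ry":0,"rz":0,"gripper":0.68},{"tx":0.03,"ty":0,"tz":0.003,"rx":0,"ry":0,"rz":0,"gripper":0.68},{"tx":0.03,"ty":0,"tz":0.003,"rx":0,"ry":0,"rz":0,"gripper":0.68},{"tx":0.02,"ty":0,"tz":0.002,"rx":0,"ry":0,"rz":0,"gripper":0.68},{"tx":0.02,"ty":0,"tz":0.002,"rx":0,"ry":0,"rz":0,"gripper":0.68},{"tx":0,"ty":0,"tz":0,"rx":0,"ry":0,"rz":0,"gripper":0.68}]'; python3 -c "
from h import *
where()"
```

```text
t: 17.9
tool_pos: [536.7, 41.9, 48.0]
ee_rot: [3.12, -0.266, 0.135]
force: [-0.4, -0.6, -0.4]
gripper_width: 30.3
gripper_force: 0.0
t 17.9 tcp board [-105.5  126.7] 48.0 tip [-103.6  126.7] 26.1 heading rel 0.0011 F board [-0.3 -0.7]
```

```bash
python3 -m jog '[{"tx":0.02,"ty":0,"tz":0.003,"rx":0,"ry":0,"rz":0,"gripper":0.68},{"tx":0.02,"ty":0,"tz":0.003,"rx":0,"ry":0,"rz":0,"gripper":0.68},{"tx":0.02,"ty":0,"tz":0.003,"rx":0,"ry":0,"rz":0,"gripper":0.68},{"tx":0.013,"ty":0,"tz":0.002,"rx":0,"ry":0,"rz":0,"gripper":0.68},{"tx":0.013,"ty":0,"tz":0.002,"rx":0,"ry":0,"rz":0,"gripper":0.68}]'; python3 -m jog '[{"tx":0.013,"ty":0,"tz":0.002,"rx":0,"ry":0,"rz":0,"gripper":0.68},{"tx":0,"ty":0,"tz":0,"rx":0,"ry":0,"rz":0,"gripper":0.68}]'; python3 -c "
from h import *
where()"
```

```text
t: 18.4
tool_pos: [546.8, 40.0, 46.7]
ee_rot: [3.12, -0.266, 0.125]
force: [-6.7, 1.6, 5.4]
gripper_width: 29.8
gripper_force: 3.6
t: 18.6
tool_pos: [549.2, 39.6, 46.6]
ee_rot: [3.12, -0.266, 0.127]
force: [-5.5, 0.3, 4.2]
gripper_width: 30.0
gripper_force: 2.8
t 18.6 tcp board [-92.8 126.6] 46.6 tip [-91.  126.6] 24.6 heading rel 0.0013 F board [-5.5 -0.6]
```

```bash
python3 -m jog '[{"tx":0.013,"ty":0,"tz":0.001,"rx":0,"ry":0,"rz":0,"gripper":0.68},{"tx":0.013,"ty":0,"tz":0.001,"rx":0,"ry":0,"rz":0,"gripper":0.68}]'; python3 -m jog '[{"tx":0.01,"ty":0,"tz":0.001,"rx":0,"ry":0,"rz":0,"gripper":0.68},{"tx":0.01,"ty":0,"tz":0.001,"rx":0,"ry":0,"rz":0,"gripper":0.68}]'; python3 -m jog '[{"tx":0.007,"ty":0,"tz":0.001,"rx":0,"ry":0,"rz":0,"gripper":0.68}]'; python3 -c "
from h import *
where()"
```

```text
t: 18.8
tool_pos: [550.9, 39.4, 46.4]
ee_rot: [3.121, -0.266, 0.119]
force: [-14.5, 2.2, 10.5]
gripper_width: 30.1
gripper_force: 7.0
t: 19.0
tool_pos: [551.2, 39.4, 45.9]
ee_rot: [3.122, -0.266, 0.109]
force: [-20.0, 2.9, 14.0]
gripper_width: 30.1
gripper_force: 10.0
t: 19.1
tool_pos: [551.3, 39.4, 45.7]
ee_rot: [3.122, -0.266, 0.105]
force: [-22.5, 3.2, 15.4]
gripper_width: 30.0
gripper_force: 10.9
t 19.1 tcp board [-90.7 126.8] 45.7 tip [-89.2 126.8] 23.8 heading rel 0.0016 F board [-22.8  -0.7]
```

Both contacts felt. I'll back off, rise clear and look.

```bash
python3 -m jog '[{"tx":-0.05,"ty":0,"tz":0,"rx":0,"ry":0,"rz":0,"gripper":0.68},{"tx":-0.15,"ty":0,"tz":0,"rx":0,"ry":-0.055,"rz":0,"gripper":0.68},{"tx":0,"ty":0.1,"tz":-0.25,"rx":0,"ry":0,"rz":0,"gripper":0.68},{"tx":0,"ty":0.2,"tz":-0.25,"rx":0,"ry":0,"rz":0,"gripper":0.68},{"tx":0,"ty":0.3,"tz":-0.18,"rx":0,"ry":0,"rz":0,"gripper":0.68},{"tx":0,"ty":0.3,"tz":0,"rx":0,"ry":0,"rz":0,"gripper":0.68},{"tx":0,"ty":0.3,"tz":0,"rx":0,"ry":0,"rz":0,"gripper":0.68},{"tx":0,"ty":0.2,"tz":0,"rx":0,"ry":0,"rz":0,"gripper":0.68},{"tx":0,"ty":0,"tz":0,"rx":0,"ry":0,"rz":0,"gripper":0.68}]'; python3 -c "
from h import *
where();look('f',(560,42,-.17))
a=cv2.imread('pics/f_top.png')[165:245,250:350]; b=cv2.imread('pics/f_scene.png')[225:335,250:370]
cv2.imwrite('pics/f2.png',np.hstack([cv2.resize(a,(400,400),interpolation=2)*1,cv2.resize(b,(400,400),interpolation=2)]))"
```

```text
t: 20.0
tool_pos: [493.8, -165.5, 145.1]
ee_rot: [3.128, -0.276, 0.002]
force: [-0.3, -0.2, 0.2]
gripper_width: 30.0
gripper_force: 0.0
t 20.0 tcp board [-112.4  -84.9] 145.1 tip [-112.3  -84.9] 123.1 heading rel -0.0043 F board [-0.2 -0.2]
('top',) [ 5.6422e+02  4.5470e+01 -1.8000e-01] 78 board frame [-79. 135.] dyaw -0.004
('scene',) [ 5.6511e+02  4.3370e+01 -2.1000e-01] 211 board frame [-77.7 133.1] dyaw -0.039
('top', 'scene') [ 5.653e+02  4.442e+01 -1.900e-01] 300 board frame [-77.7 134.1] dyaw -0.015
20.1 [ 494.3 -162.1  145. ] [-0.1  0.   1.2]
```

View pics/f2.png

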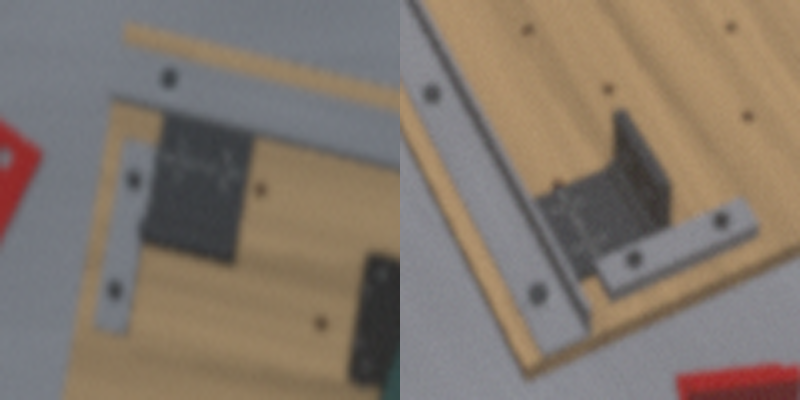

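The bracket looks home: blank leg flat, toe at the fence, left side along the stop. One more gentle sideways push will confirm that it is flush on the stop.

```bash
python3 -m jog '[{"tx":0.15,"ty":-0.25,"tz":0,"rx":0,"ry":0,"rz":0,"gripper":0.57},{"tx":0.15,"ty":-0.25,"tz":0,"rx":0,"ry":0,"rz":0,"gripper":0.57},{"tx":0.15,"ty":-0.25,"tz":0,"rx":0,"ry":0,"rz":0,"gripper":0.57},{"tx":0,"ty":-0.22,"tz":0,"rx":0,"ry":0,"rz":0,"gripper":0.57},{"tx":0,"ty":0,"tz":0,"rx":0,"ry":0,"rz":-0.091,"gripper":0.57},{"tx":0,"ty":0,"tz":0,"rx":0,"ry":0,"rz":-0.091,"gripper":0.57},{"tx":0,"ty":0,"tz":0,"rx":0,"ry":0,"rz":-0.091,"gripper":0.57},{"tx":0,"ty":0,"tz":0,"rx":0,"ry":0,"rz":-0.091,"gripper":0.57},{"tx":0,"ty":0,"tz":0,"rx":0,"ry":0,"rz":-0.091,"gripper":0.57},{"tx":0,"ty":0,"tz":0,"rx":0,"ry":0,"rz":-0.091,"gripper":0.57},{"tx":0,"ty":0,"tz":0,"rx":0,"ry":0,"rz":-0.091,"gripper":0.57},{"tx":0,"ty":0,"tz":0,"rx":0,"ry":0,"rz":-0.091,"gripper":0.57},{"tx":0,"ty":0,"tz":0,"rx":0,"ry":0,"rz":-0.091,"gripper":0.57},{"tx":0,"ty":0,"tz":0,"rx":0,"ry":0,"rz":-0.091,"gripper":0.57},{"tx":0,"ty":0,"tz":0,"rx":0,"ry":0,"rz":-0.089,"gripper":0.57},{"tx":0,"ty":0,"tz":0,"rx":0,"ry":0,"rz":0,"gripper":0.57}]'; python3 -c "
from h import *
where()"
```

```text
t: 21.7
tool_pos: [585.4, -27.9, 144.9]
ee_rot: [-2.401, -2.025, -0.0]
force: [0.4, -0.4, 0.1]
gripper_width: 40.4
gripper_force: 0.0
t 21.7 tcp board [-45.6  66.3] 144.9 tip [-45.6  66.3] 122.9 heading rel 1.5725 F board [ 0.4 -0.3]
```

```bash
python3 -m jog '[{"tx":0,"ty":0,"tz":0.225,"rx":0,"ry":0,"rz":0.001,"gripper":0.57},{"tx":0,"ty":0,"tz":0.225,"rx":0,"ry":0,"rz":0,"gripper":0.57},{"tx":0,"ty":0,"tz":0.22,"rx":0,"ry":0,"rz":0,"gripper":0.57},{"tx":0.05,"ty":0,"tz":0,"rx":0,"ry":0,"rz":0,"gripper":0.57},{"tx":0.04,"ty":0,"tz":0,"rx":0,"ry":0,"rz":0,"gripper":0.57},{"tx":0.02,"ty":0,"tz":0,"rx":0,"ry":0,"rz":0,"gripper":0.57},{"tx":0.015,"ty":0,"tz":0,"rx":0,"ry":0,"rz":0,"gripper":0.57},{"tx":0.01,"ty":0,"tz":0,"rx":0,"ry":0,"rz":0,"gripper":0.57},{"tx":0,"ty":0,"tz":0,"rx":0,"ry":0,"rz":0,"gripper":0.57}]'; python3 -c "
from h import *
where()"; python3 -m jog '[{"tx":0.007,"ty":0,"tz":0,"rx":0,"ry":0,"rz":0,"gripper":0.57},{"tx":0.007,"ty":0,"tz":0,"rx":0,"ry":0,"rz":0,"gripper":0.57}]'; python3 -c "
from h import *
where()"
```

```text
t: 22.6
tool_pos: [589.0, -9.7, 44.8]
ee_rot: [2.405, 2.02, 0.0]
force: [-0.5, 0.7, 0.3]
gripper_width: 40.2
gripper_force: 0.0
t 22.6 tcp board [-45.1  84.8] 44.8 tip [-45.1  84.8] 22.8 heading rel 1.5687 F board [-0.6  0.6]
t: 22.8
tool_pos: [589.3, -8.0, 44.6]
ee_rot: [2.406, 2.02, 0.0]
force: [0.1, -0.0, -0.6]
gripper_width: 40.1
gripper_force: 0.0
t 22.8 tcp board [-45.2  86.6] 44.6 tip [-45.2  86.6] 22.6 heading rel 1.5683 F board [ 0.1 -0. ]
```

```bash
python3 -m jog '[{"tx":0.007,"ty":0,"tz":0,"rx":0,"ry":0,"rz":0,"gripper":0.57},{"tx":0.005,"ty":0,"tz":0,"rx":0,"ry":0,"rz":0,"gripper":0.57}]'; python3 -c "
from h import *
where()"; python3 -m jog '[{"tx":0.006,"ty":0,"tz":0,"rx":0,"ry":0,"rz":0,"gripper":0.57},{"tx":0.006,"ty":0,"tz":0,"rx":0,"ry":0,"rz":0,"gripper":0.57}]'; python3 -c "
from h import *
where()"
```

```text
t: 23.0
tool_pos: [589.4, -6.8, 44.5]
ee_rot: [2.405, 2.02, -0.002]
force: [-0.9, -4.0, 0.8]
gripper_width: 40.5
gripper_force: 1.7
t 23.0 tcp board [-45.2  87.7] 44.5 tip [-45.2  87.7] 22.5 heading rel 1.5688 F board [-0.2 -4.1]
t: 23.2
tool_pos: [589.3, -6.7, 44.6]
ee_rot: [2.403, 2.019, -0.007]
force: [-3.1, -7.9, 1.1]
gripper_width: 40.3
gripper_force: 4.3
t 23.2 tcp board [-45.3  87.9] 44.6 tip [-45.4  87.8] 22.6 heading rel 1.5688 F board [-1.7 -8.3]
```

```bash
python3 -m jog '[{"tx":0.007,"ty":0,"tz":0,"rx":0,"ry":0,"rz":0,"gripper":0.57},{"tx":0.007,"ty":0,"tz":0,"rx":0,"ry":0,"rz":0,"gripper":0.57}]'; python3 -c "
from h import *
where()"; python3 -m jog '[{"tx":-0.03,"ty":0,"tz":0,"rx":0,"ry":0,"rz":0,"gripper":0.57},{"tx":-0.15,"ty":0,"tz":0,"rx":0,"ry":0,"rz":0,"gripper":0.57},{"tx":0,"ty":0,"tz":-0.25,"rx":0,"ry":0,"rz":0,"gripper":0.57},{"tx":-0.2,"ty":-0.2,"tz":-0.25,"rx":0,"ry":0,"rz":0,"gripper":0.57},{"tx":-0.2,"ty":-0.2,"tz":-0.2,"rx":0,"ry":0,"rz":0,"gripper":0.57},{"tx":-0.3,"ty":0,"tz":0,"rx":0,"ry":0,"rz":0,"gripper":0.57},{"tx":-0.2,"ty":0,"tz":0,"rx":0,"ry":0,"rz":0,"gripper":0.57},{"tx":0,"ty":0,"tz":0,"rx":0,"ry":0,"rz":0,"gripper":0.57},{"tx":0,"ty":0,"tz":0,"rx":0,"ry":0,"rz":0,"gripper":0.57}]'; python3 -c "
from h import *
where();look('g',(564,44,-.17))
a=cv2.imread('pics/g_top.png')[165:315,215:435]; b=cv2.imread('pics/g_scene.png')[150:370,190:450]
cv2.imwrite('pics/g2.png',np.hstack([cv2.resize(a,(400,400),interpolation=2)*1,cv2.resize(b,(400,400),interpolation=2)]))"
```

```text
t: 23.4
tool_pos: [589.4, -6.5, 45.0]
ee_rot: [2.402, 2.017, -0.011]
force: [-4.6, -12.7, 4.0]
gripper_width: 40.7
gripper_force: 6.7
t 23.4 tcp board [-45.3  88.1] 45.0 tip [-45.4  87.9] 23.0 heading rel 1.5688 F board [ -2.3 -13.3]
t: 24.3
tool_pos: [508.6, -147.4, 143.9]
ee_rot: [-2.406, -2.018, -0.002]
force: [0.0, -0.0, 0.1]
gripper_width: 40.7
gripper_force: 0.0
t 24.3 tcp board [-100.9  -64.6] 143.9 tip [-100.9  -64.5] 121.9 heading rel 1.5674 F board [ 0.1 -0. ]
('top',) [ 5.6441e+02  4.5500e+01 -1.8000e-01] 79 board frame [-78.8 135. ] dyaw -0.005
('scene',) [ 5.6566e+02  4.3840e+01 -2.2000e-01] 215 board frame [-77.3 133.6] dyaw -0.044
('top', 'scene') [ 5.6528e+02  4.4490e+01 -1.9000e-01] 306 board frame [-77.8 134.2] dyaw -0.016
24.4 [ 508.8 -146.5  143.7] [-0.2  0.5 -0.2]
```

View pics/g2.png

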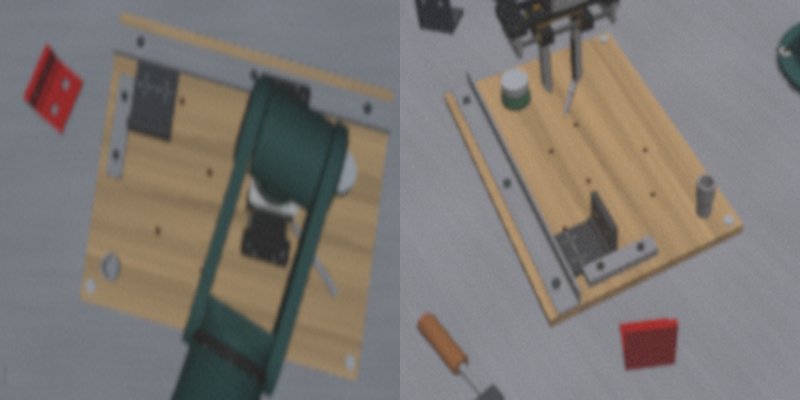

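The bracket sits home in the corner with its blank leg down. The tin, punch and socket have not moved, and the tool is clear.

```bash
python3 -c "
from station import robot
print(robot.hand_in())"
```

```text
the job is handed in; nothing more can be done
None
```

The bracket is tipped onto its blank leg and pushed home, and the job is handed in at about 24 s of the 70 s: it stopped firmly against both the long fence and the side stop, though with a camera fit good only to a few mm I can't rule out a tiny gap.

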